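Point out the scrap piston and its replacement, then log the exchange

TASK

Show the storeman which piston to scrap and which one replaces it: with the fingertips pointing down, come to a couple of centimetres above the middle of the crown of the rusty piston in the tray and stay there for two seconds, then point at the piston with the yellow dot in the same way. Then log the exchange by pressing the green button right down with the fingertips, let it spring back, and leave the red button alone. Touch no piston, pass high over the other pistons rather than going down close above them, and leave the rest of the bench as it is.

Things in the scene. Friction and masses are not known exactly. Their poses are not given: they have to be found in the camera images.
- rusty: the rusty piston: brown all over; a loose upright cylinder 66 mm across and 72 mm tall, standing in the tray. Origin at the centre of its underside, z up: the middle of its flat crown is 72 mm above the origin.
- yellow: the yellow-marked piston: bare aluminium with a round yellow paint dot (32 mm) on its crown; a loose upright cylinder 66 mm across and 70 mm tall, standing in the tray. Origin at the centre of its underside, z up: the middle of its flat crown is 70 mm above the origin.
- red: bare aluminium piston with a red paint dot on its crown; a loose upright cylinder 66 mm across and 70 mm tall, standing in the tray. Origin at the centre of its underside, z up: the middle of its flat crown is 70 mm above the origin.
- blue: bare aluminium piston with a blue paint dot on its crown; a loose upright cylinder 64 mm across and 68 mm tall, standing in the tray. Origin at the centre of its underside, z up: the middle of its flat crown is 68 mm above the origin.
- plain: bare aluminium piston with no mark; a loose upright cylinder 68 mm across and 74 mm tall, standing in the tray. Origin at the centre of its underside, z up: the middle of its flat crown is 74 mm above the origin.
- sooty: aluminium piston with a black, sooty crown; a loose upright cylinder 62 mm across and 66 mm tall, standing in the tray. Origin at the centre of its underside, z up: the middle of its flat crown is 66 mm above the origin.
- tray: shallow blue-grey open tray, 300 x 400 mm (x, y), walls 60 mm high and 5 mm thick, floor 5 mm thick, fixed to the bench; origin under its centre. The six pistons stand in it in two rows of three, about 125 mm apart centre to centre.
- green_top (a point): centre of the top face of the green push button (34 mm across), the left one (+y side at no yaw) of two on a grey box 90 x 150 x 45 mm that is fixed to the bench. The box has the same yaw as this point.
- green (a joint): travel of the green button, m: 0 released, 0.006 fully down (it moves straight down); it takes 5 N fully down and springs back when let go
- stop (a joint): travel of the red button on the same box, 72 mm to the right of the green one (-y at no yaw), same size and spring; it is not to be pressed
- conrod: loose steel connecting rod lying on the bench, 165 mm long, 54 mm wide, 20 mm tall; origin on its underside, its length along x
- ringbox: loose small red carton, 75 x 55 x 30 mm; origin at the centre of its underside
- wrench: loose wrench lying flat on the bench, its length along x; origin on its underside near mid-length
- spray: loose closed can, blue with a white label and cap, 56 mm across, 150 mm tall, standing on the bench; origin at the centre of its underside
There are look-alikes about, which are no part of the job. Of the things like the spray, leave any that is brown; of the rest the larger one is meant. Leave any purple look-alike of the sooty alone.

How it is judged:
By the outcome, as a careful person would: the job done as asked, in the order asked, and still so for the second after the job is handed in, with the robot touching nothing.
It also fails if it takes over 51 s, if anything falls off the work surface, if the arm or the gripper's body presses on something with over 40 N, if the wrist force passes 120 N, or if a joint passes its speed limit or range.

ROBOT

A 6-joint arm with a two-finger parallel gripper is mounted at the origin on the work surface. World frame = base frame: x ahead of the robot, y to its left, z up, the work surface at z = 0. Lengths are in m, angles in rad, forces in N, time in s.
With the tool pointing down it reaches from about 0.375 to 0.9 m from the base axis. Payload 3.1 kg.
Tool frame: the origin (TCP) lies between the finger pads; the fingertips stand 19 mm ahead of it and the grasp point (between the pads) is the TCP; z points along the fingers, y is the direction in which the jaws open and shut (so a half turn about z gives the same grasp; the last joint's range is limited). The gripper opens to 87 mm and grips with 3 to 60 N. Pads are 19 mm wide; open, the fingers measure 117 mm over their backs; the gripper's body (75 mm by 190 mm) begins 51 mm behind the grasp point.
Start: joints at [1.095, 0.527, 1.433, -0, 1.181, -0.178], TCP at [0.183, 0.597, 0.242] pointing down, gripper open.
Joint ranges: [-3.08, 3.08], [-0.75, 2.2], [0.22, 2.44], [-1.43, 4.57], [0, 2.65], [-2.85, 2.85]. Speed limits (rad/s): [2.79, 2.79, 3.14, 3.14, 3.14, 3.14].

INTERFACE

Orientations are given as a unit quaternion [x, y, z, w].
In Python, from rig import robot gives the robot as it stands.
- The arm moves only by the tool apply_moves, never from a script. Its argument "series" is a list of rows, each a list of 7 numbers: the shift along the tool's x, y, z in cm, then the turn, a rotation vector about the tool's x, y, z in degrees, then the opening, from 0 (shut) to 1 (fully open). In form: [[dx, dy, dz, rx, ry, rz, grip], ...]. A call has 1 to 5 rows; each row is the pose to reach, as a shift and turn from the pose commanded when the call began, along the tool's axes at that moment; what a row does not reach only later rows make up. A row lasts 1/12 s, in which the tool goes at most 41.7 mm and 7.16 degrees, less where a joint would pass 70% of its speed; a pose out of reach is approached as far as the arm can. A call with a gripper value outside its range is refused whole. The fingers move at their own pace and stop on an object; "newtons" is the grip in N (left out, the last holds). Time passes only in rows, so rows that repeat a pose let the fingers close. It gives the time, the measured TCP pose, the force and the opening at its end, in the units of the state.
- robot.get_obs(): the state, without advancing time (a new reading comes with each control period).
- robot.camera(name): name is "scene" or "side" or "wrist"; returns the picture (400x640x3 uint8, red, green, blue); there is no depth.
- robot.camera_params(name): a dict with "mtx" (3x3 intrinsics, pixels), "D" ([k1, k2, p1, p2, k3] as OpenCV has them; the pictures are not rectified), "origin" and "rotation" of the camera in the world. Camera axes: x right, y down, z forward; pixel columns grow to the right and rows downward; lengths in m; the calibration is good to about 2 mm. A picture is of the moment at which its call begins: read the wrist's pose just before it. camera_params takes no time and is no camera call; for the wrist camera it gives the pose at the moment of the call.
- robot.hand_in(): hands the job in, once; it reports no verdict.
The state is a dict: "time": time; "q": joint angles; "joint_velocities": joint speeds; "joint_torque": joint torques, N m; "position": TCP position; "tool_rot": TCP orientation; "ft_force": force on the tool from outside, world axes, zero at the start; "moment": the same for the moment, N m; "grip_width": finger opening in m.
Only numpy, scipy, OpenCV 4.12 (cv2) and the standard library are available. Lean on these libraries where they do the work, as an engineer would, in place of code of your own. Each camera call takes 0.05 s, during which the arm holds its last target. There are 200 camera calls.

## Working session

There is one attempt and no reset: what is moved stays moved. The work goes in short steps, Python scripts to look and compute and a tool call to move; the robot and the scene stay as the last step left them, time stands still between calls to the robot, and variables do not carry over. Pictures are saved under pics/ and viewed, about 8 in all and at most 12, crops included, and the job is handed in when it is done.

Besides the shell and the picture viewer there is one more tool, called after "Call:" as a command line: name --pt "numbers of a row" for each row, then --argument value for the rest. apply_moves: Moves the arm, as the interface text tells. Its arguments: {"type":"object","properties":{"series":{"type":"array"},"newtons":{"type":"number"}},"required":["series"]}

```bash
mkdir -p pics; cat > h.py <<'E'
import numpy as np, cv2
from rig import robot
from scipy.spatial.transform import Rotation as R
def shot(n,f):
    p=robot.camera_params(n); im=robot.camera(n)[:,:,::-1].copy(); cv2.imwrite('pics/'+f,im); return im,p
def ray(p,uv,z):
    uv=np.array(uv,float).reshape(-1,1,2)
    n=cv2.undistortPoints(uv,np.array(p['mtx'],float),np.array(p['D'],float)).reshape(-1,2)
    d=np.c_[n,np.ones(len(n))]@np.array(p['rotation']).T; o=np.array(p['origin'])
    return o+d*((z-o[2])/d[:,2])[:,None]
def totool(target,down=True):
    s=robot.get_obs(); return 100*R.from_quat(s['tool_rot']).inv().apply(np.array(target)-s['position'])
E
python3 - <<'E'
from h import *
for n in('scene','side'):
    im,p=shot(n,n+'0.png'); print(n,p)
import pickle
s=robot.get_obs();print(s)
E
```

```text
scene {'mtx': array([[410.85927145,   0.        , 319.65039351],
       [  0.        , 410.85927145, 198.84578569],
       [  0.        ,   0.        ,   1.        ]]), 'D': array([-0.02891389,  0.        ,  0.        ,  0.        ,  0.        ]), 'origin': array([1.35027222, 0.07040538, 1.02790912]), 'rotation': array([ 0.6472733 ,  0.67179429, -0.26630292, -0.24251278])}
side {'mtx': array([[438.59532294,   0.        , 318.06398374],
       [  0.        , 438.59532294, 193.99833717],
       [  0.        ,   0.        ,   1.        ]]), 'D': array([-0.07011057,  0.        ,  0.        ,  0.        ,  0.        ]), 'origin': array([ 0.19799841, -0.79345865,  0.89874799]), 'rotation': array([ 0.90096465, -0.16730885,  0.06739431, -0.39462446])}
{'time': 0.1, 'q': array([ 1.09454416e+00,  5.28387587e-01,  1.43374249e+00, -1.07934231e-06,
        1.18141353e+00, -1.78490815e-01]), 'joint_velocities': array([ 0.00393534, -0.00143779, -0.00284547,  0.00122735, -0.00070728,
       -0.00022155]), 'joint_torque': array([ 3.78007974e-05, -4.40983379e+01, -1.77150679e+01,  6.34608348e-02,
        5.33315877e-02, -2.17293967e-05]), 'position': array([0.18304528, 0.59695632, 0.2406707 ]), 'tool_rot': array([ 1.48331009e-01,  9.88937288e-01, -9.23828340e-04, -3.13196361e-04]), 'ft_force': array([ 0.40545827,  1.11644806, -0.50831217]), 'moment': array([ 0.01680927,  0.02417639, -0.04220712]), 'grip_width': 0.0871474555189207}
```

Rotation is a quaternion; I'll fix that and view.

```bash
sed -i "s/np.array(p\['rotation'\]).T/R.from_quat(p['rotation']).as_matrix().T/" h.py; grep -n as_matrix h.py
```

```text
9:    d=np.c_[n,np.ones(len(n))]@R.from_quat(p['rotation']).as_matrix().T; o=np.array(p['origin'])
```

View pics/scene0.png

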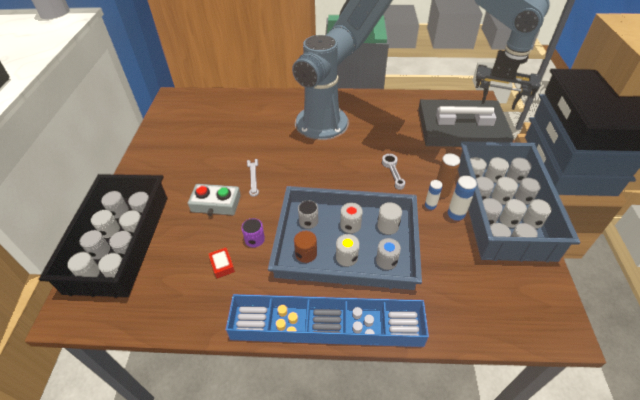

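View pics/side0.png

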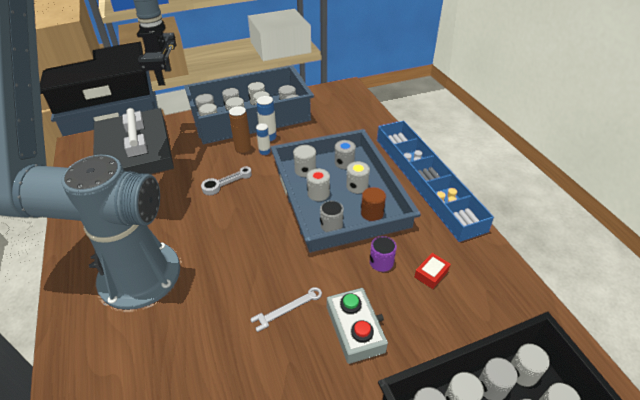

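Scene view candidates:
- Rusty: the brown cylinder in the tray at (305,246). The brown can at (449,175) is not it.
- Yellow: the dot at (347,243). The yellow bits in the blue bin at (285,315) are not it.
- Green button: (223,193), with the red one at (202,191).

Next I measure these by colour in both views and check a close crop.

```bash
python3 - <<'E'
from h import *
def cen(im,box,lo,hi):
    x0,y0,x1,y1=box; hsv=cv2.cvtColor(im,cv2.COLOR_BGR2HSV)[y0:y1,x0:x1]
    m=cv2.inRange(hsv,lo,hi); n,l,st,c=cv2.connectedComponentsWithStats(m); i=1+np.argmax(st[1:,4]); 
    return c[i]+[x0,y0],st[i]+[x0,y0,0,0,0],hsv
B={'scene':dict(rusty=(285,225,325,268),yellow=(332,230,362,255),green=(212,182,236,204),red=(192,182,212,202)),
'side':dict(rusty=(355,180,390,225),yellow=(345,160,372,185),green=(335,288,365,318),red=(345,315,378,345))}
C=dict(rusty=((0,120,30),(18,255,255)),yellow=((22,120,120),(35,255,255)),green=((45,120,60),(85,255,255)),red=((0,150,100),(8,255,255)))
Z=dict(rusty=.041,yellow=.075,green=.055,red=.055)
for n in B:
    im=cv2.imread(f'pics/{n}0.png');p=robot.camera_params(n)
    for k in B[n]:
        c,st,_=cen(im,B[n][k],*C[k]); print(n,k,c.round(1),st,ray(p,c,Z[k])[0].round(4), ray(p,c,Z[k]+.01)[0].round(4))
a=cv2.imread('pics/scene0.png')[180:290,180:400]; b=cv2.imread('pics/side0.png')[130:350,260:440]
a=cv2.resize(a,None,fx=3.5,fy=3.5,interpolation=cv2.INTER_CUBIC); cv2.imwrite('pics/crop1.png',a)
b=cv2.resize(b[40:100,80:140],None,fx=8,fy=8,interpolation=cv2.INTER_CUBIC); cv2.imwrite('pics/crop2.png',b)
E
```

```text
scene rusty [305.4 245.5] [294 231  22  31 546] [ 0.6431 -0.0217  0.041 ] [ 0.6503 -0.0207  0.051 ]
scene yellow [347.2 242.5] [342 239  11   8  75] [0.6534 0.1    0.075 ] [0.6607 0.0997 0.085 ]
scene green [222.7 191.6] [218 188  10   8  64] [ 0.4458 -0.3062  0.055 ] [ 0.4551 -0.3023  0.065 ]
scene red [201.3 190.4] [196 186  11   9  72] [ 0.4424 -0.3785  0.055 ] [ 0.4517 -0.3739  0.065 ]
side rusty [372.8 203.6] [362 188  24  33 660] [ 0.647  -0.0176  0.041 ] [ 0.6417 -0.0266  0.051 ]
side yellow [357.7 167.5] [353 165  10   6  51] [0.6553 0.106  0.075 ] [0.6497 0.0951 0.085 ]
side green [350.5 300.9] [343 294  16  15 189] [ 0.4553 -0.2956  0.055 ] [ 0.4523 -0.3015  0.065 ]
side red [362.  328.4] [354 321  17  16 215] [ 0.4504 -0.3679  0.055 ] [ 0.4474 -0.373   0.065 ]
```

View pics/crop1.png

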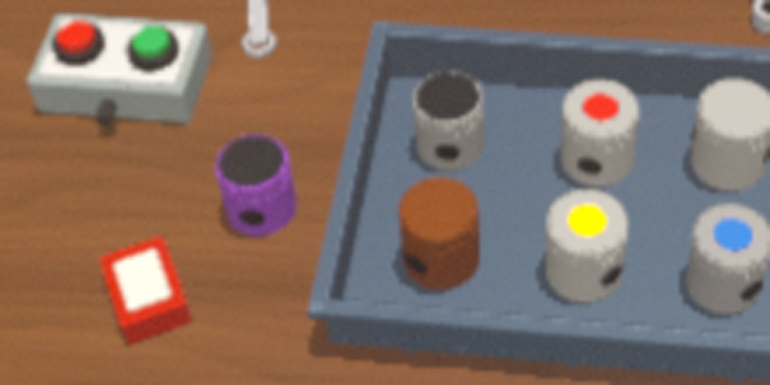

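The crop confirms the choice: the brown crown centre is at scene pixel (304.9,239.4), the yellow dot at (347.2,242.5), and green is the right-hand button as seen here, which is the +y side. I go up first, closing the gripper, then across.

Call:
apply_moves --pt "0 0 -4 0 0 0 0" --pt "0 0 -7 0 0 0 0" --pt "-2.5 -1.8 -8 0 0 0 0" --pt "-5.4 -3.9 -8 0 0 0 0" --pt "-8.3 -6 -8 0 0 0 0" --newtons 10

```text
time: 0.52
position: [0.2454, 0.5155, 0.3224]
tool_rot: [0.147, 0.989, 0.001, 0.001]
ft_force: [0.2, 0.3, -1.0]
grip_width: 0.0615
```

Call:
apply_moves --pt "-2.9 -2.1 0 0 0 0 0" --pt "-5.8 -4.2 0 0 0 0 0" --pt "-8.7 -6.3 0 0 0 0 0" --pt "-11.6 -8.4 0 0 0 0 0" --pt "-14.5 -10.5 0 0 0 0 0"

```text
time: 0.93
position: [0.3533, 0.3712, 0.3212]
tool_rot: [0.148, 0.989, -0.0, -0.0]
ft_force: [0.9, 0.8, 0.3]
grip_width: 0.0281
```

Call:
apply_moves --pt "-2.9 -2.1 0 0 0 0 0" --pt "-5.8 -4.2 0 0 0 0 0" --pt "-8.7 -6.3 0 0 0 0 0" --pt "-11.6 -8.4 0 0 0 0 0" --pt "-14.5 -10.5 0 0 0 0 0"

```text
time: 1.35
position: [0.4611, 0.2283, 0.3213]
tool_rot: [0.148, 0.989, -0.0, -0.0]
ft_force: [-0.2, 1.1, 0.3]
grip_width: 0.0019
```

Call:
apply_moves --pt "-2.9 -2.1 0 0 0 0 0" --pt "-5.8 -4.2 0 0 0 0 0" --pt "-8.7 -6.3 0 0 0 0 0" --pt "-11.6 -8.4 0 0 0 0 0" --pt "-11.6 -8.4 0 0 0 0 0"

```text
time: 1.77
position: [0.5512, 0.1103, 0.3211]
tool_rot: [0.151, 0.989, -0.001, 0.002]
ft_force: [0.0, 0.5, 0.9]
grip_width: 0.0005
```

```bash
python3 - <<'E'
from h import *
p=robot.camera_params('scene'); print('rusty scene',ray(p,[304.9,239.4],.077)[0])
im,pw=shot('wrist','w1.png'); print(pw['origin'],robot.get_obs()['position'])
hsv=cv2.cvtColor(im,cv2.COLOR_BGR2HSV)
for k,lo,hi,z in(('rusty',(0,120,30),(18,255,255),.077),('yellow',(22,120,120),(35,255,255),.075)):
    m=cv2.inRange(hsv,lo,hi);n,l,st,c=cv2.connectedComponentsWithStats(m)
    for i in range(1,n):
        if st[i,4]>300: print(k,st[i],c[i].round(1),ray(pw,c[i],z)[0].round(4))
for t in((.645,-.021,.32),(.654,.102,.32)):print(totool(t))
E
```

```text
rusty scene [ 0.64743941 -0.02127801  0.077     ]
[0.48213492 0.13169077 0.46422059] [0.54879828 0.11276465 0.32088002]
rusty [    0     0   640   254 81543] [282.5 105.4] [0.4515 0.0914 0.077 ]
rusty [307 150  21  22 356] [317.1 160.5] [0.5346 0.1131 0.077 ]
rusty [ 110  278   94   36 2103] [155.7 291.4] [ 0.6581 -0.1986  0.077 ]
rusty [ 468  278   59   36 1587] [499.4 294.3] [0.8291 0.3311 0.077 ]
yellow [ 136  300  304   16 2760] [305.  308.3] [0.7589 0.0222 0.075 ]
[-13.16934677  -9.90174578   0.09499771]
[-10.36295186   2.10758837   0.0886064 ]
```

View pics/w1.png

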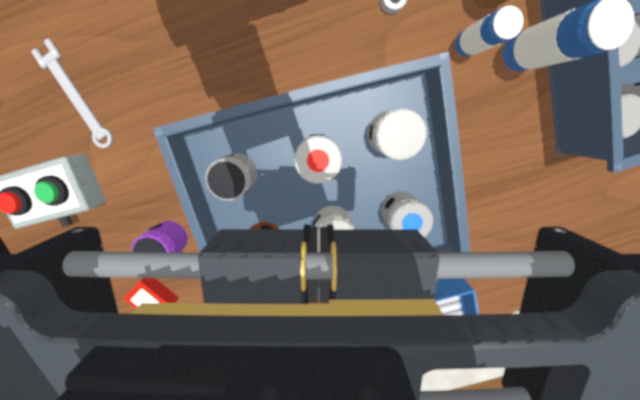

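The wrist view shows the buttons with green at (47,190), but the gripper hides rusty and yellow. The fixed views agree to about 5 mm, so I go above rusty and down, keeping TCP at about 0.118 (tip about 2 cm above the crown).

Call:
apply_moves --pt "-3 -2.2 0 0 0 0 0" --pt "-6 -4.5 0 0 0 0 0" --pt "-9 -6.8 0 0 0 0 0" --pt "-12 -9 0 0 0 0 0" --pt "-13.2 -9.9 0 0 0 0 0"

```text
time: 2.23
position: [0.646, -0.0207, 0.3209]
tool_rot: [0.149, 0.989, -0.001, 0.001]
ft_force: [0.4, 0.4, 0.4]
grip_width: 0.0003
```

Call:
apply_moves --pt "0 0 3 0 0 0 0" --pt "0 0 6.5 0 0 0 0" --pt "0 0 10 0 0 0 0" --pt "0 0 12 0 0 0 0" --pt "0 0 12 0 0 0 0"

```text
time: 2.65
position: [0.6394, -0.0156, 0.1958]
tool_rot: [0.148, 0.989, 0.001, -0.007]
ft_force: [0.6, -0.8, 0.7]
grip_width: 0.0003
```

```bash
python3 - <<'E'
from h import *
p=robot.camera_params('wrist')
im=cv2.imread('pics/w1.png')
a,pa=shot('scene','s2.png'); b,pb=shot('side','d2.png')
s=robot.get_obs(); print(s['position'],totool((.645,-.0205,.118)))
A=cv2.resize(a[170:280,260:380],None,fx=3.5,fy=3.5); B=cv2.resize(b[110:220,320:440],None,fx=3.5,fy=3.5)
cv2.imwrite('pics/c2.png',np.hstack([A[:385],B[:385]])[:, :800] if A.shape[1]*2>800 else np.hstack([A,B]))
E
```

```text
[ 0.64344641 -0.01657693  0.20118455] [-0.28127933 -0.33070301  8.31782721]
```

View pics/c2.png

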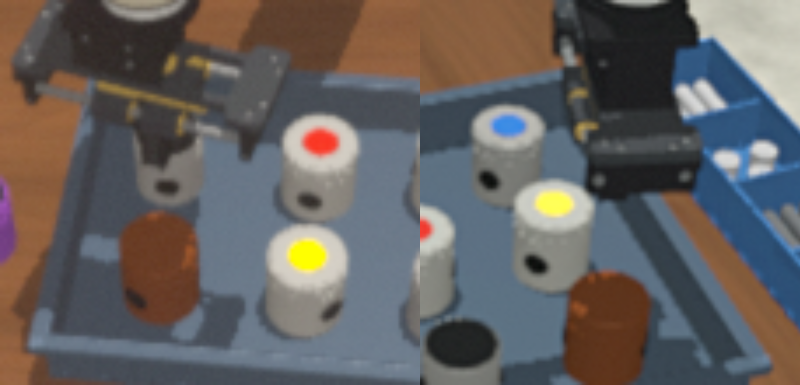

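Call:
apply_moves --pt "-0.2 -0.4 3 0 0 0 0" --pt "-0.2 -0.4 6 0 0 0 0" --pt "-0.2 -0.4 7.5 0 0 0 0" --pt "-0.2 -0.4 7.8 0 0 0 0" --pt "-0.2 -0.4 7.8 0 0 0 0"

```text
time: 3.17
position: [0.6455, -0.0219, 0.1246]
tool_rot: [0.148, 0.989, 0.0, 0.001]
ft_force: [-0.3, 0.7, -0.7]
grip_width: 0.0009
```

```bash
python3 - <<'E'
from h import *
a,pa=shot('scene','s3.png'); b,pb=shot('side','d3.png')
s=robot.get_obs(); print(s['position'],s['tool_rot'],totool((.645,-.0205,.118)))
A=cv2.resize(a[170:280,260:370],None,fx=3.5,fy=3.5); B=cv2.resize(b[120:230,320:430],None,fx=3.5,fy=3.5)
cv2.imwrite('pics/c3.png',np.hstack([A,B]))
w=cv2.imread('pics/w1.png')
E
```

```text
[ 0.64663108 -0.0222236   0.12609202] [ 1.48137703e-01  9.88963965e-01 -1.15678717e-04  2.34186024e-03] [0.21022564 0.11662777 0.80828456]
```

View pics/c3.png

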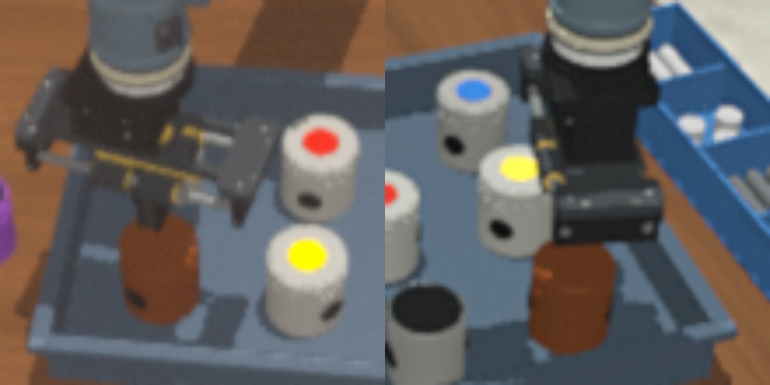

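Call:
apply_moves --pt "0 0.2 0.4 0 0 0 0" --pt "0 0.2 0.6 0 0 0 0" --pt "0 0.2 0.6 0 0 0 0" --pt "0 0.2 0.6 0 0 0 0" --pt "0 0.2 0.6 0 0 0 0"

```text
time: 3.68
position: [0.6455, -0.0203, 0.1178]
tool_rot: [0.148, 0.989, -0.0, 0.0]
ft_force: [0.2, -0.4, -0.2]
grip_width: 0.0002
```

```bash
python3 - <<'E'
from h import *
s=robot.get_obs(); print(s['time'],s['position'])
T=s['position']-[0,0,.019]
for n,f in(('scene','s4.png'),('side','d4.png')):
    im,p=shot(n,f); r=R.from_quat(p['rotation']).inv(); o=np.array(p['origin'])
    for lab,X in(('tip',T),('crown',np.array([.645,-.0205,.077]))):
        print(n,lab,cv2.projectPoints(X[None],r.as_rotvec(),-r.apply(o),p['mtx'],np.array(p['D']))[0].ravel().round(1))
    cx,cy=(304,232) if n=='scene' else (370,185)
    c=cv2.resize(im[cy-25:cy+30,cx-27:cx+28],None,fx=7,fy=7); (A:=c) if n=='scene' else cv2.imwrite('pics/c4.png',np.hstack([A,c]))
    # brown blob now
w=cv2.imread('pics/w1.png')
print(robot.get_obs()['time'])
E
```

```text
3.6833 [ 0.64554247 -0.02032127  0.11784872]
scene tip [304.9 234.3]
scene crown [305.2 238.7]
side tip [374.3 189.1]
side crown [373.6 195.1]
3.7833
```

View pics/c4.png

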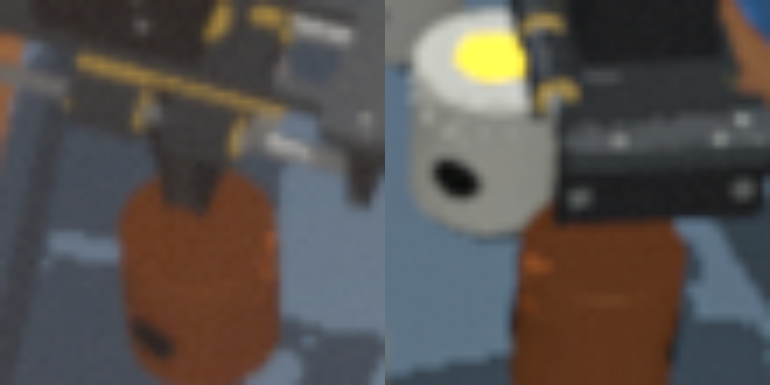

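The tip is over the middle of the rusty crown. In the scene view it is at about (304,237), against a crown centre of (305,239) about 22 mm lower. I hold here for over two seconds.

Call:
apply_moves --pt "0 0 0 0 0 0 0" --pt "0 0 0 0 0 0 0" --pt "0 0 0 0 0 0 0" --pt "0 0 0 0 0 0 0" --pt "0 0 0 0 0 0 0"

```text
time: 4.2
position: [0.6454, -0.0203, 0.1175]
tool_rot: [0.148, 0.989, 0.0, -0.0]
ft_force: [0.7, -0.2, -0.3]
grip_width: 0.0002
```

Call:
apply_moves --pt "0 0 0 0 0 0 0" --pt "0 0 0 0 0 0 0" --pt "0 0 0 0 0 0 0" --pt "0 0 0 0 0 0 0" --pt "0 0 0 0 0 0 0"

```text
time: 4.62
position: [0.6454, -0.0203, 0.1176]
tool_rot: [0.148, 0.989, 0.0, 0.0]
ft_force: [0.7, 0.6, 0.3]
grip_width: 0.0005
```

Call:
apply_moves --pt "0 0 0 0 0 0 0" --pt "0 0 0 0 0 0 0" --pt "0 0 0 0 0 0 0" --pt "0 0 0 0 0 0 0" --pt "0 0 0 0 0 0 0"

```text
time: 5.03
position: [0.6454, -0.0203, 0.1175]
tool_rot: [0.148, 0.989, -0.0, -0.0]
ft_force: [-0.7, 0.5, -0.4]
grip_width: 0.0005
```

Call:
apply_moves --pt "0 0 0 0 0 0 0" --pt "0 0 0 0 0 0 0" --pt "0 0 0 0 0 0 0" --pt "0 0 0 0 0 0 0" --pt "0 0 0 0 0 0 0"

```text
time: 5.45
position: [0.6454, -0.0203, 0.1175]
tool_rot: [0.148, 0.989, -0.0, 0.0]
ft_force: [0.5, 0.2, 0.7]
grip_width: 0.0004
```

Call:
apply_moves --pt "0 0 0 0 0 0 0" --pt "0 0 0 0 0 0 0" --pt "0 0 0 0 0 0 0" --pt "0 0 0 0 0 0 0" --pt "0 0 0 0 0 0 0"

```text
time: 5.87
position: [0.6454, -0.0203, 0.1176]
tool_rot: [0.148, 0.989, 0.0, 0.0]
ft_force: [-0.5, -0.4, 1.1]
grip_width: 0.0007
```

Call:
apply_moves --pt "0 0 0 0 0 0 0" --pt "0 0 0 0 0 0 0" --pt "0 0 0 0 0 0 0" --pt "0 0 0 0 0 0 0" --pt "0 0 0 0 0 0 0"

```text
time: 6.28
position: [0.6454, -0.0203, 0.1176]
tool_rot: [0.148, 0.989, 0.0, 0.0]
ft_force: [0.3, 0.8, -0.3]
grip_width: 0.0006
```

Call:
apply_moves --pt "0 0 0 0 0 0 0" --pt "0 0 -3 0 0 0 0" --pt "0 0 -6.5 0 0 0 0" --pt "0 0 -10 0 0 0 0" --pt "0 0 -13 0 0 0 0"

```text
time: 6.7
position: [0.6457, -0.0203, 0.2497]
tool_rot: [0.148, 0.989, -0.0, 0.001]
ft_force: [-0.4, -0.5, -1.1]
grip_width: 0.0002
```

```bash
python3 - <<'E'
from h import *
s=robot.get_obs(); print(s['time'],s['position'],totool((.654,.102,.116)))
a,p=shot('scene','s5.png'); b,q=shot('side','d5.png')
for im,p in((a,p),(b,q)):
    m=cv2.inRange(cv2.cvtColor(im,cv2.COLOR_BGR2HSV),(22,120,120),(35,255,255));m[:150]=0;m[255:]=0;m[:,:330]=0;m[:,375:]=0
    M=cv2.moments(m,True);c=[M['m10']/M['m00'],M['m01']/M['m00']];print(M['m00'],c,ray(p,c,.075))
E
```

```text
6.7 [ 0.64569723 -0.02032416  0.24969291] [ 2.81158908 11.93593172 13.36741605]
76.0 [347.1842105263158, 242.48684210526315] [[0.65319934 0.10000646 0.075     ]]
51.0 [357.7450980392157, 167.54901960784315] [[0.65527122 0.10598475 0.075     ]]
```

Call:
apply_moves --pt "0.7 3 0 0 0 0 0" --pt "1.4 6 0 0 0 0 0" --pt "2.1 9 0 0 0 0 0" --pt "2.8 11.6 0 0 0 0 0" --pt "2.8 12 0 0 0 0 0"

```text
time: 7.22
position: [0.6528, 0.1074, 0.2466]
tool_rot: [0.146, 0.989, 0.001, -0.001]
ft_force: [-0.6, -0.3, -0.7]
grip_width: 0.0005
```

Call:
apply_moves --pt "0 0 3 0 0 0 0" --pt "0 0 6 0 0 0 0" --pt "0 0 9 0 0 0 0" --pt "0 0 11.5 0 0 0 0" --pt "0 0 12.5 0 0 0 0"

```text
time: 7.63
position: [0.6507, 0.1021, 0.1177]
tool_rot: [0.148, 0.989, -0.001, -0.004]
ft_force: [-1.5, -0.6, -0.5]
grip_width: 0.0004
```

Call:
apply_moves --pt "0 0 0.5 0 0 0 0" --pt "0 0 0.6 0 0 0 0" --pt "0 0 0.6 0 0 0 0" --pt "0 0 0.6 0 0 0 0" --pt "0 0 0.6 0 0 0 0"

```text
time: 8.05
position: [0.655, 0.1026, 0.1184]
tool_rot: [0.148, 0.989, 0.0, 0.002]
ft_force: [0.1, 0.5, -0.5]
grip_width: 0.0004
```

```bash
python3 - <<'E'
from h import *
s=robot.get_obs(); print(s['time'],s['position'],totool((.654,.102,.116)))
a,p=shot('scene','s6.png'); b,q=shot('side','d6.png')
cv2.imwrite('pics/c6.png',np.hstack([cv2.resize(a[205:260,320:375],None,fx=7,fy=7),cv2.resize(b[135:190,330:385],None,fx=7,fy=7)]))
E
```

```text
8.05 [0.65504706 0.10259013 0.11838343] [ 0.08356576 -0.08736012  0.23798814]
```

View pics/c6.png

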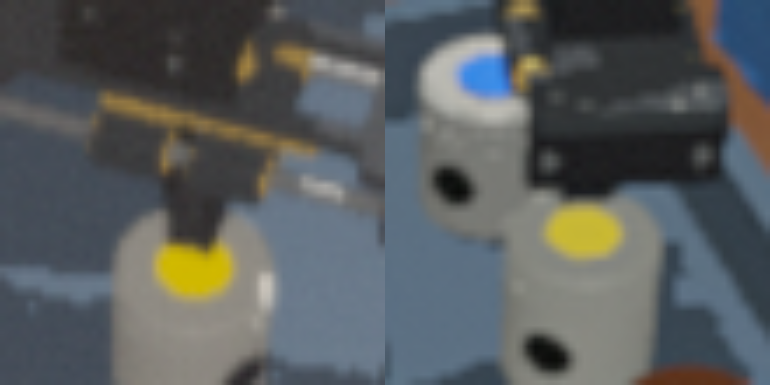

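The tip is over the yellow dot in both views: scene crop (195,245) above dot (195,270), side crop (590,195) above dot (583,232). I hold, then lift.

Call:
apply_moves --pt "0 0 0 0 0 0 0" --pt "0 0 0 0 0 0 0" --pt "0 0 0 0 0 0 0" --pt "0 0 0 0 0 0 0" --pt "0 0 0 0 0 0 0"

```text
time: 8.57
position: [0.6538, 0.1026, 0.1165]
tool_rot: [0.148, 0.989, -0.0, 0.0]
ft_force: [-0.5, -0.4, 0.0]
grip_width: 0.0009
```

Call:
apply_moves --pt "0 0 0 0 0 0 0" --pt "0 0 0 0 0 0 0" --pt "0 0 0 0 0 0 0" --pt "0 0 0 0 0 0 0" --pt "0 0 0 0 0 0 0"

```text
time: 8.98
position: [0.6539, 0.1026, 0.1165]
tool_rot: [0.148, 0.989, 0.0, -0.0]
ft_force: [0.0, -0.2, -0.2]
grip_width: 0.0006
```

Call:
apply_moves --pt "0 0 0 0 0 0 0" --pt "0 0 0 0 0 0 0" --pt "0 0 0 0 0 0 0" --pt "0 0 0 0 0 0 0" --pt "0 0 0 0 0 0 0"

```text
time: 9.4
position: [0.6538, 0.1027, 0.1166]
tool_rot: [0.148, 0.989, 0.0, -0.0]
ft_force: [-0.1, -0.0, -1.1]
grip_width: 0.0003
```

Call:
apply_moves --pt "0 0 0 0 0 0 0" --pt "0 0 0 0 0 0 0" --pt "0 0 0 0 0 0 0" --pt "0 0 0 0 0 0 0" --pt "0 0 0 0 0 0 0"

```text
time: 9.82
position: [0.6539, 0.1027, 0.1165]
tool_rot: [0.148, 0.989, -0.0, -0.0]
ft_force: [-0.5, -1.0, -0.1]
grip_width: 0.0005
```

Call:
apply_moves --pt "0 0 0 0 0 0 0" --pt "0 0 0 0 0 0 0" --pt "0 0 0 0 0 0 0" --pt "0 0 0 0 0 0 0" --pt "0 0 0 0 0 0 0"

```text
time: 10.23
position: [0.6539, 0.1027, 0.1166]
tool_rot: [0.148, 0.989, 0.0, 0.0]
ft_force: [-0.0, 0.2, 0.2]
grip_width: 0.0006
```

Call:
apply_moves --pt "0 0 0 0 0 0 0" --pt "0 0 0 0 0 0 0" --pt "0 0 0 0 0 0 0" --pt "0 0 0 0 0 0 0" --pt "0 0 0 0 0 0 0"

```text
time: 10.65
position: [0.6539, 0.1027, 0.1166]
tool_rot: [0.148, 0.989, 0.0, 0.0]
ft_force: [0.6, 0.4, 0.7]
grip_width: 0.0003
```

Call:
apply_moves --pt "0 0 -3 0 0 0 0" --pt "0 0 -6.5 0 0 0 0" --pt "0 0 -10 0 0 0 0" --pt "0 0 -13.5 0 0 0 0" --pt "0 0 -16 0 0 0 0"

```text
time: 11.07
position: [0.6548, 0.1027, 0.2802]
tool_rot: [0.148, 0.989, 0.0, 0.002]
ft_force: [0.5, 0.1, -0.6]
grip_width: 0.0006
```

```bash
python3 - <<'E'
from h import *
s=robot.get_obs(); print(s['time'],s['position'],totool((.454,-.301,.27)))
im,p=shot('wrist','w7.png')
hsv=cv2.cvtColor(im,cv2.COLOR_BGR2HSV)
m=cv2.inRange(hsv,(45,120,60),(85,255,255));n,l,st,c=cv2.connectedComponentsWithStats(m)
for i in range(1,n):
    if st[i,4]>80: print(st[i],c[i],ray(p,c[i],.055),ray(p,c[i],.065))
# triangulate green from the two fixed views
A=[];b=[]
for nme,uv in(('scene',(222.7,191.6)),('side',(350.5,300.9))):
    p=robot.camera_params(nme);o=np.array(p['origin']);d=ray(p,uv,0)[0]-o;d/=np.linalg.norm(d);P=np.eye(3)-np.outer(d,d);A.append(P);b.append(P@o)
print(np.linalg.lstsq(np.vstack(A),np.hstack(b),rcond=None)[0])
E
```

```text
11.0667 [0.65479029 0.10268645 0.28023074] [  7.35710788 -44.48407747   0.93884437]
[ 0.45315292 -0.30196046  0.06381938]
```

Call:
apply_moves --pt "0.5 -3 0 0 0 0 0" --pt "1 -6.5 0 0 0 0 0" --pt "1.6 -10 0 0 0 0 0" --pt "2.2 -13.5 0 0 0 0 0" --pt "2.8 -17 0 0 0 0 0"

```text
time: 11.53
position: [0.5761, -0.0527, 0.2764]
tool_rot: [0.148, 0.989, -0.0, -0.0]
ft_force: [0.2, -0.9, -0.0]
grip_width: 0.0004
```

Call:
apply_moves --pt "0.6 -3.5 0 0 0 0 0" --pt "1.2 -7 0 0 0 0 0" --pt "1.7 -10.5 0 0 0 0 0" --pt "2.3 -14 0 0 0 0 0" --pt "2.8 -17.5 0 0 0 0 0"

```text
time: 11.95
position: [0.4979, -0.2119, 0.2765]
tool_rot: [0.148, 0.989, 0.0, -0.0]
ft_force: [0.8, -0.7, -0.6]
grip_width: 0.0002
```

Call:
apply_moves --pt "0.6 -3.5 0 0 0 0 0" --pt "1.2 -7 0 0 0 0 0" --pt "1.8 -10 0 0 0 0 0" --pt "1.8 -10 0 0 0 0 0" --pt "1.8 -10 0 0 0 0 0"

```text
time: 12.37
position: [0.4517, -0.3024, 0.2763]
tool_rot: [0.15, 0.989, 0.0, -0.0]
ft_force: [-0.6, 0.2, -0.6]
grip_width: 0.0004
```

Call:
apply_moves --pt "0 0 3 0 0 0 0" --pt "0 0 6.5 0 0 0 0" --pt "0 0 10 0 0 0 0" --pt "0 0 12.5 0 0 0 0" --pt "0 0 13 0 0 0 0"

```text
time: 12.78
position: [0.4508, -0.2974, 0.1425]
tool_rot: [0.148, 0.989, 0.003, -0.004]
ft_force: [-0.3, -0.8, -0.3]
grip_width: 0.0008
```

Call:
apply_moves --pt "0 0 0 0 0 0 0" --pt "0 0 0 0 0 0 0" --pt "0 0 0 0 0 0 0"

```text
time: 13.03
position: [0.4539, -0.3016, 0.1483]
tool_rot: [0.148, 0.989, -0.001, 0.002]
ft_force: [-0.2, 0.4, 1.0]
grip_width: 0.0006
```

```bash
python3 - <<'E'
from h import *
s=robot.get_obs(); print(s['time'],s['position'],s['ft_force'],s['q'],totool((.4535,-.302,.083)))
a,p=shot('scene','s8.png'); b,q=shot('side','d8.png')
cv2.imwrite('pics/c8.png',np.hstack([cv2.resize(a[145:220,180:255],None,fx=5,fy=5),cv2.resize(b[255:330,310:385],None,fx=5,fy=5)]))
E
```

```text
13.0333 [ 0.45390837 -0.30158046  0.14832694] [-0.19363845  0.44100359  0.9862723 ] [-7.91604487e-01  5.50692831e-01  1.72398911e+00  1.17111010e-04
  8.63130051e-01 -2.06551403e+00] [ 0.04878636 -0.04085479  6.53264674]
```

View pics/c8.png

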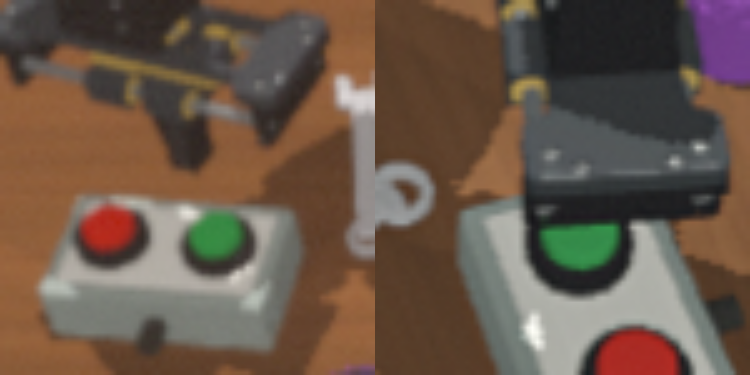

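Aligned over green and clear of red. I descend gently and watch the force.

Call:
apply_moves --pt "0 0 2 0 0 0 0" --pt "0 0 4 0 0 0 0" --pt "0 0 5.4 0 0 0 0" --pt "0 0 5.7 0 0 0 0" --pt "0 0 5.7 0 0 0 0"

```text
time: 13.55
position: [0.4525, -0.3011, 0.0897]
tool_rot: [0.148, 0.989, 0.0, -0.0]
ft_force: [0.8, -0.8, -0.1]
grip_width: 0.0004
```

Call:
apply_moves --pt "0 0 0.1 0 0 0 0" --pt "0 0 0.3 0 0 0 0" --pt "0 0 0.5 0 0 0 0" --pt "0 0 0.6 0 0 0 0" --pt "0 0 0.6 0 0 0 0"

```text
time: 13.97
position: [0.4534, -0.3019, 0.0843]
tool_rot: [0.148, 0.989, -0.001, 0.001]
ft_force: [0.9, -0.8, 3.2]
grip_width: 0.0005
```

Call:
apply_moves --pt "0 0 0.1 0 0 0 0" --pt "0 0 0.2 0 0 0 0" --pt "0 0 0.3 0 0 0 0" --pt "0 0 0.3 0 0 0 0"

```text
time: 14.3
position: [0.4534, -0.3019, 0.0814]
tool_rot: [0.148, 0.989, -0.001, 0.001]
ft_force: [1.1, -1.2, 6.5]
grip_width: 0.0006
```

Call:
apply_moves --pt "0 0 0.1 0 0 0 0" --pt "0 0 0.2 0 0 0 0" --pt "0 0 0.2 0 0 0 0"

```text
time: 14.55
position: [0.4534, -0.3019, 0.0811]
tool_rot: [0.148, 0.989, -0.001, 0.001]
ft_force: [-1.8, 0.2, 20.2]
grip_width: 0.0004
```

The button has bottomed: travel stopped at z = 0.081 and force jumped to 20 N. Now release and retreat upward.

Call:
apply_moves --pt "0 0 0 0 0 0 0" --pt "0 0 -0.3 0 0 0 0" --pt "0 0 -1 0 0 0 0" --pt "0 0 -3 0 0 0 0" --pt "0 0 -6 0 0 0 0"

```text
time: 14.97
position: [0.4501, -0.2987, 0.1364]
tool_rot: [0.148, 0.989, 0.003, -0.004]
ft_force: [0.1, -0.8, 0.1]
grip_width: 0.0003
```

Call:
apply_moves --pt "0 0 -3 0 0 0 0" --pt "0 0 -6.5 0 0 0 0" --pt "0 0 -9 0 0 0 0" --pt "0 0 -9 0 0 0 0" --pt "0 0 -9 0 0 0 0"

```text
time: 15.38
position: [0.4524, -0.3008, 0.2294]
tool_rot: [0.148, 0.989, -0.0, 0.0]
ft_force: [0.2, 0.0, -1.0]
grip_width: 0.0004
```

```bash
python3 - <<'E'
from h import *
s=robot.get_obs(); print(s['time'],s['position'],s['ft_force'])
a,p=shot('scene','s9.png'); b,q=shot('side','d9.png')
z=cv2.imread('pics/scene0.png'); d=cv2.absdiff(a,z).max(2)
print('diff tray',(d[190:285,275:420]>60).sum(),'buttons',(d[180:215,188:240]>60).sum())
cv2.imwrite('pics/c9.png',a)
E
```

```text
15.3833 [ 0.45237492 -0.30081997  0.22938824] [ 0.19945644  0.00597475 -1.02821145]
diff tray 0 buttons 405
```

View pics/c9.png

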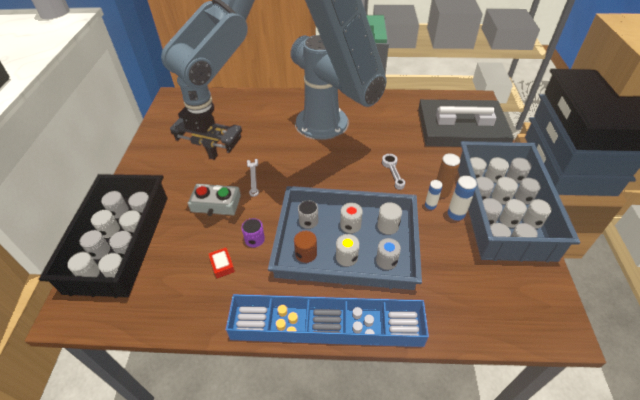

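The tray is unchanged and both buttons are up; the difference on the box is the gripper's shadow. The arm is clear, so I hand in.

```bash
python3 -c "
from rig import robot
print(robot.hand_in())"
```

```text
the job is handed in; nothing more can be done
None
```

I pointed at the rusty piston, then the yellow-dotted one, then pressed the green button right down and let it go. The job was handed in at about 15.5 s of the 51 s allowed.

- **Pointing:** the shut fingertips pointed straight down about 22 mm above each crown. They stayed about 2.9 s over the rusty piston and about 2.8 s over the yellow one. Between points the tips stayed about 15 cm or more above the pistons.
- **Button:** travel stopped at a TCP height of 0.081 m while the force jumped to 20 N, so it was fully down. The force was back to zero once the fingers lifted.
- **Final check:** the last scene picture shows no change in the tray. Both buttons look up, and the arm is clear at z = 0.23 m. Image differencing flagged 405 pixels on the button box, which I put down to the gripper's shadow.
- **Disagreement:** the two fixed cameras differed by 2–6 mm on the yellow dot, so I aimed between them. The wrist camera could not see either target piston because the gripper hid them.

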